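# Find the tired note pad in the till tray and push its tag down

## Robot

A 6-joint arm with a two-finger parallel gripper is mounted at the origin on the work surface. World frame = base frame: x ahead of the robot, y to its left, z up, the work surface at z = 0. Lengths are in m, angles in rad, forces in N, time in s.
With the tool pointing down it reaches from about 0.25 to 0.775 m from the base axis. Payload 4 kg.
Tool frame: the origin (TCP) lies at the very end of the fingers, on their centre line; the grasp point (between the pads) lies 19 mm behind it; z points along the fingers, y is the line along which they close (so a half turn about z gives the same grasp; the last joint's range is limited). The gripper opens to 94 mm and grips with 3 to 60 N. Pads are 16 mm wide; open, the fingers measure 119 mm over their backs; the gripper's body (75 mm by 177 mm) begins 78 mm behind the grasp point.
Start: joints at [-1.39, 0.087, 1.371, -0, 1.684, -0.103], TCP at [0.154, -0.528, 0.206] pointing down, gripper open.
Joint ranges: [-3.1, 3.1], [-0.76, 2.03], [0.27, 2.55], [-1.08, 4.22], [0.17, 2.65], [-2.57, 2.57]. Speed limits (rad/s): [2.79, 2.79, 3.14, 3.14, 3.14, 3.14].

## Interface

Orientations are given as [roll, pitch, yaw] about the fixed x, y, z axes, in that order (R = Rz(yaw) Ry(pitch) Rx(roll)).
In Python, from bench import robot gives the robot as it stands. The module is installed in compiled form; this text tells all that it offers.
- The arm moves only by the tool move_arm, never from a script. Its argument "deltas" is one flat list of numbers, 7 for each row, row after row: the turn, a rotation vector about the tool's x, y, z in rad, then the shift along the tool's x, y, z in cm, then the closure, from -1 (fully open) to 1 (shut). A call has 1 to 8 rows; each row is the pose to reach, as a shift and turn from the pose commanded when the call began, along the tool's axes at that moment; what a row does not reach only later rows make up. A row lasts 1/10 s, in which the tool goes at most 50 mm and 8.59 degrees, less where a joint would pass 70% of its speed; a pose out of reach is approached as far as the arm can. A call with a gripper value outside its range is refused whole. The fingers move at their own pace and stop on an object; the grip force is fixed at half the most. Time passes only in rows, so rows that repeat a pose let the fingers close. It gives the time, the measured TCP pose, the force, the opening and the grip force at its end, in the units of the state.
- robot.get_obs(): the state, without advancing time (a new reading comes with each control period).
- robot.snapshot(name): name is "side" or "top"; returns a dict with "image" (384x512x3 uint8, red, green, blue), "depth" (384x512 float32, m along the optical axis (not along the pixel's ray), 0 where there is no reading), "fov_y" (degrees; the focal length in pixels is half the picture's height over the tangent of half this angle, whatever the lens; pixels are square), "cx", "cy" (the principal point, pixels), "D" ([k1, k2, p1, p2, k3] as OpenCV has them; the pictures are not rectified), "origin" and "orientation" of the camera in the world. Camera axes: x right, y up, looking along -z (the intrinsics and any distortion apply to the point x, -y, -z); pixel columns grow to the right and rows downward; lengths in m; the calibration is good to about 2 mm. A picture is of the moment at which its call begins.
- robot.close_job(): hands the job in; it is judged then, once.
The state is a dict: "time": time; "joint_positions": joint angles; "qvel": joint speeds; "joint_torque": joint torques, N m; "tool_pos": TCP position; "ee_rot": TCP orientation; "wrist_force": force on the tool from outside, world axes, zero at the start; "wrist_torque": the same for the moment, N m; "width": finger opening in m; "finger_force": force on a finger pad.
Only numpy, scipy, OpenCV 4.12 (cv2) and the standard library are available. Lean on these libraries where they do the work, as an engineer would, in place of code of your own. Each camera call takes 0.05 s, during which the arm holds its last target. There are 200 camera calls.

## Task

With closed fingertips, press down on each of the three white sprung pads in the till tray in turn, from the robot's left to its right, to feel which has the softest spring. Then push the orange tag in front of that softest pad fully down, leaving the other two tags up and not disturbing the loose things around the tray. Nothing is to be gripped or lifted; finish clear of everything.

Things in the scene. Friction and masses are not known exactly. Their poses are not given: they have to be found in the camera images.
- tray: Black plastic till tray, fixed, 300 x 345 mm, walls 36 mm high. Origin on the counter under the middle of its row of three note bays; x axis away from the robot (five coin cups on the near, -x side), y along the row to the robot's left. Turned by up to 0.3 rad. Each bay, 112 mm apart, holds a white sprung pad and, 97 mm nearer the robot, that pad's orange tag; both stand above the walls
- left_pad (a point): Where the centre of the top of the left white pad is when free, 60 mm above the counter (point fixed to the tray). Flat level top 64 mm (x) x 60 mm (y). The pad only moves straight down, 18 mm at most, and springs back. Pressed 10 mm down, the softest pad pushes back with about 3 N, the other two with 7 to 10 N. All look alike; any may be the softest
- middle_pad (a point): Where the centre of the top of the middle white pad is when free, 60 mm above the counter (point fixed to the tray). Flat level top 64 mm (x) x 60 mm (y). The pad only moves straight down, 18 mm at most, and springs back. Pressed 10 mm down, the softest pad pushes back with about 3 N, the other two with 7 to 10 N. All look alike; any may be the softest
- right_pad (a point): Where the centre of the top of the right white pad is when free, 60 mm above the counter (point fixed to the tray). Flat level top 64 mm (x) x 60 mm (y). The pad only moves straight down, 18 mm at most, and springs back. Pressed 10 mm down, the softest pad pushes back with about 3 N, the other two with 7 to 10 N. All look alike; any may be the softest
- left_tag (a point): Where the centre of the top of the left pad's orange tag is when fully up, 66 mm above the counter (point fixed to the tray). Flat cap 24 x 26 mm in a white housing 46 mm high. It slides straight down 14 mm to its stop (top at 52 mm) against about 2 N of friction and stays where it is left; at the start it is 0 to 2 mm down
- middle_tag (a point): Where the centre of the top of the middle pad's orange tag is when fully up, 66 mm above the counter (point fixed to the tray). Flat cap 24 x 26 mm in a white housing 46 mm high. It slides straight down 14 mm to its stop (top at 52 mm) against about 2 N of friction and stays where it is left; at the start it is 0 to 2 mm down
- right_tag (a point): Where the centre of the top of the right pad's orange tag is when fully up, 66 mm above the counter (point fixed to the tray). Flat cap 24 x 26 mm in a white housing 46 mm high. It slides straight down 14 mm to its stop (top at 52 mm) against about 2 N of friction and stays where it is left; at the start it is 0 to 2 mm down
- tag_a (a joint): How far one of the three orange tags is pushed down, in m: 0 to 0.002 at the start, 0.014 fully down on its stop. The letter does not tell the bay: the units are fitted in a different order each time
- tag_b (a joint): How far one of the three orange tags is pushed down, in m: 0 to 0.002 at the start, 0.014 fully down on its stop. The letter does not tell the bay: the units are fitted in a different order each time
- tag_c (a joint): How far one of the three orange tags is pushed down, in m: 0 to 0.002 at the start, 0.014 fully down on its stop. The letter does not tell the bay: the units are fitted in a different order each time
- receipt_roll_mid (a point): White receipt paper roll standing on end, 58 mm across, 58 mm high, loose on the counter beside the tray: leave it alone. Point at its centre, 29 mm up
- stamp_mid (a point): Wooden hand stamp standing upright, 38 mm across, 66 mm high, loose on the counter beside the tray: leave it alone. Point at its centre, 33 mm up
- clip_jar_mid (a point): Small blue jar with white lid, 48 mm across, 55 mm high, loose on the counter beside the tray: leave it alone. Point at its centre, 27.5 mm up
Things that resemble listed ones, but are neither listed nor needed, are in the scene too. What is shaped like the part that bears tag_a but blue or pink is not meant.

How it is judged:
By the outcome, as a careful person would: the job done as asked, in the order asked, and still so for the second after the job is handed in, with the robot touching nothing.
It also fails if it takes over 48 s, if anything falls off the work surface, if the arm or the gripper's body presses on something with over 40 N, if the wrist force passes 120 N, or if a joint passes its speed limit or range.

## Working session

There is one attempt and no reset: what is moved stays moved. The work goes in short steps, Python scripts to look and compute and a tool call to move; the robot and the scene stay as the last step left them, time stands still between calls to the robot, and variables do not carry over. Pictures are saved under pics/ and viewed, at most 10 in all, crops included, and the job is handed in when it is done.

Besides the shell and the picture viewer there is one more tool, called after ">>>" by a JSON object that holds its "fn" and its "kwargs". move_arm: Moves the arm, as the interface text tells. Its arguments: {"type":"object","properties":{"deltas":{"type":"array","items":{"type":"number"}}},"required":["deltas"]}

```bash
mkdir -p pics
cat > h.py <<'E'
import numpy as np, cv2
from scipy.spatial.transform import Rotation as R
def K(s):
    h,w=s["image"].shape[:2]; f=h/2/np.tan(np.radians(s["fov_y"])/2)
    return np.array([[f,0,s["cx"]],[0,f,s["cy"]],[0,0,1.]])
def Rm(s):
    o=np.array(s["orientation"],float)
    return o if o.shape==(3,3) else R.from_euler('xyz',o).as_matrix()
def ray(s,uv):
    p=cv2.undistortPoints(np.array(uv,float).reshape(-1,1,2),K(s),np.array(s["D"],float)).reshape(-1,2)
    return np.c_[p[:,0],-p[:,1],-np.ones(len(p))]@Rm(s).T
def onplane(s,uv,z):
    d=ray(s,uv); o=np.array(s["origin"]); return o+d*((z-o[2])/d[:,2])[:,None]
def bydepth(s,uv):
    uv=np.array(uv).reshape(-1,2); i=uv.round().astype(int)
    return np.array(s["origin"])+ray(s,uv)*s["depth"][i[:,1],i[:,0]][:,None]
E
python3 - <<'E'
from h import *; from bench import robot
import pickle
S={n:robot.snapshot(n) for n in("side","top")}
pickle.dump(S,open("s0.pkl","wb"))
for n,s in S.items():
    cv2.imwrite(f"pics/{n}0.png",s["image"][:,:,::-1]); print(n,s["origin"],s["orientation"],s["fov_y"],s["D"])
o=robot.get_obs(); print(o)
E
```

```text
side [0.3398933  0.90040005 0.77812426] [ 0.93464069  0.02093694 -2.90855914] 53.217173072597504 [-0.12398137  0.          0.          0.          0.        ]
top [ 0.34971869 -0.02807942  1.21058101] [ 0.19278261  0.00592617 -1.58851114] 47.90088100684838 [-0.14826604  0.          0.          0.          0.        ]
{'time': 0.1, 'joint_positions': array([-1.39007578e+00,  8.78601895e-02,  1.37205708e+00,  7.11659107e-06,
        1.68361601e+00, -1.03113019e-01]), 'qvel': array([-0.00045165, -0.00076966, -0.0030946 ,  0.00042759, -0.00114888,
        0.00072282]), 'joint_torque': array([ 2.09410937e-03, -3.41253483e+01, -3.03300762e+01,  7.19144451e-02,
        3.04043025e-02, -9.99641406e-05]), 'tool_pos': array([ 0.15392418, -0.52751634,  0.20445602]), 'ee_rot': array([-3.13966307e+00, -2.06783789e-04,  2.83834156e-01]), 'wrist_force': array([-0.34247357,  0.41867879,  0.26354935]), 'wrist_torque': array([-0.01851377,  0.04559639,  0.01411863]), 'finger_force': 0.0, 'width': 0.09398019822607036}
```

View pics/top0.png

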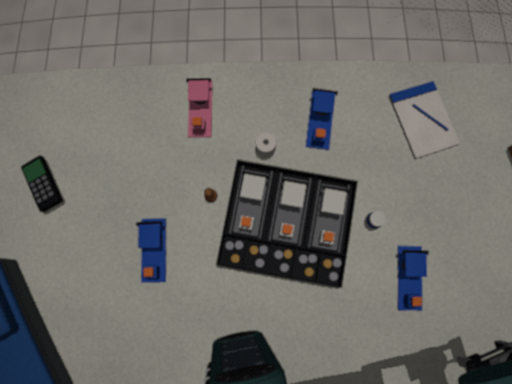

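View pics/side0.png

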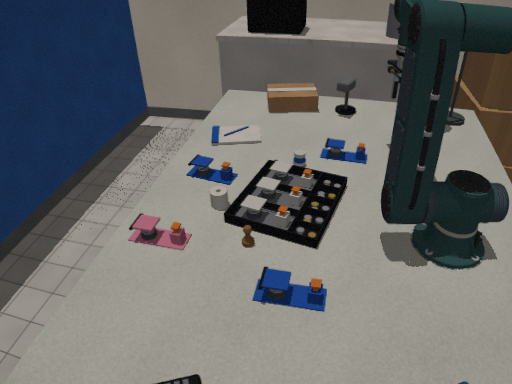

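The top view shows the tray with pads at about (252,187), (293,193) and (334,201), and tags at (246,223), (287,230) and (328,238). The roll is at (265,144), the stamp at (210,194) and the jar at (375,219). Image left is the robot's left. The side view shows the same layout, with tags at about (283,212), (296,191) and (307,173).

```bash
cat > m.py <<'E'
from h import *; import pickle
S=pickle.load(open("s0.pkl","rb"))
def cents(s,mask,lo,hi,box):
    n,l,st,c=cv2.connectedComponentsWithStats(mask.astype(np.uint8))
    x0,y0,x1,y1=box
    return [(tuple(c[i].round(2)),int(st[i,4])) for i in range(1,n) if lo<=st[i,4]<=hi and x0<c[i][0]<x1 and y0<c[i][1]<y1]
B={"top":(222,155,360,290),"side":(225,155,345,240)}
T={}
for n,s in S.items():
    hsv=cv2.cvtColor(s["image"],cv2.COLOR_RGB2HSV)
    og=(hsv[...,0]<14)&(hsv[...,1]>150)&(hsv[...,2]>110)
    wh=(hsv[...,1]<50)&(hsv[...,2]>(150))
    T[n]=[cents(s,og,15,400,B[n]),cents(s,wh,150,1200,B[n])]
    for k,z in zip(T[n],(.066,.06)):
        for c,a in k: print(n,c,a,"plane",onplane(s,[c],z)[0].round(4),"depth",bydepth(s,[c])[0].round(4))
def tri(a,b):
    A=[];o=[]
    for s,c in((S["top"],a),(S["side"],b)):
        d=ray(s,[c])[0]; d/=np.linalg.norm(d); P=np.eye(3)-np.outer(d,d); A.append(P); o.append(P@s["origin"])
    return np.linalg.solve(sum(A),sum(o))
for i in(0,1):
    t=sorted(c for c,a in T["top"][i]); q=sorted(c for c,a in T["side"][i])
    if len(t)==len(q)==3: print("tri",[tri(a,b).round(4) for a,b in zip(t,q)])
for n,uv,z in(("roll",(265.5,141),.058),("stamp",(210,194),.066),("jar",(374,217),.055)): print(n,onplane(S["top"],[uv],z)[0].round(3))
E
python3 m.py
```

```text
side (np.float64(225.35), np.float64(163.95)) 20 plane [ 0.7356 -0.1865  0.066 ] depth [0.3399 0.9004 0.7781]
side (np.float64(307.1), np.float64(170.86)) 29 plane [ 0.4483 -0.1994  0.066 ] depth [ 0.4488 -0.2037  0.0632]
side (np.float64(295.43), np.float64(188.3)) 37 plane [ 0.4713 -0.0903  0.066 ] depth [ 0.472  -0.0953  0.0624]
side (np.float64(282.5), np.float64(208.5)) 46 plane [0.4927 0.0198 0.066 ] depth [0.4932 0.017  0.0638]
side (np.float64(268.07), np.float64(182.78)) 174 plane [ 0.5653 -0.1113  0.06  ] depth [ 0.5649 -0.1097  0.0611]
side (np.float64(253.35), np.float64(201.92)) 217 plane [ 0.5876 -0.0012  0.06  ] depth [ 0.5882 -0.0034  0.0583]
top (np.float64(245.87), np.float64(221.38)) 60 plane [0.4965 0.0147 0.066 ] depth [0.4962 0.0146 0.0681]
top (np.float64(286.76), np.float64(228.9)) 62 plane [ 0.4743 -0.0938  0.066 ] depth [ 0.4748 -0.094   0.0611]
top (np.float64(327.98), np.float64(236.3)) 64 plane [ 0.4522 -0.2029  0.066 ] depth [ 0.4525 -0.2034  0.0628]
roll [ 0.722 -0.042  0.058]
stamp [0.573 0.111 0.066]
jar [ 0.503 -0.333  0.055]
```

>>> {"fn": "move_arm", "kwargs": {"deltas": [0, 0, 0.484, 28, -19.5, 0, 1, 0, 0, 0.484, 28, -19.5, 0, 1, 0, 0, 0.484, 28, -19.5, 0, 1, 0, 0, 0.484, 28, -19.5, 0, 1, 0, 0, 0.484, 28, -19.5, 0, 1, 0, 0, 0.484, 28, -19.5, 0, 1, 0, 0, 0.484, 28, -19.5, 0, 1, 0, 0, 0.484, 28, -19.5, 0, 1]}}

```text
time: 0.9
tool_pos: [0.3708, -0.2578, 0.2052]
ee_rot: [-3.139, -0.001, -0.191]
wrist_force: [-0.2, -1.0, 0.1]
width: 0.0333
finger_force: 0.0
```

```bash
cat > g.py <<'E'
from h import *; from bench import robot; import sys
o=robot.get_obs(); t=np.array([float(a) for a in sys.argv[1:4]])
M=R.from_euler('xyz',o["ee_rot"])
print("t",o["time"],"p",o["tool_pos"].round(4),"rpy",o["ee_rot"].round(4),"F",o["wrist_force"].round(2),"w",round(o["width"],4))
print("shift cm",(M.inv().apply(t-o["tool_pos"])*100).round(2),"turn",(M.inv()*R.from_euler('xyz',[np.pi,0,-.2])).as_rotvec().round(3))
E
python3 g.py .588 -.002 .1
```

```text
t 0.9 p [ 0.3708 -0.2578  0.2052] rpy [-3.1392e+00 -7.0000e-04 -1.9130e-01] F [-0.23 -1.02  0.11] w 0.0333
shift cm [ 16.45 -29.22  10.6 ] turn [-0.002 -0.001  0.009]
```

>>> {"fn": "move_arm", "kwargs": {"deltas": [0, 0, 0, 16.5, -29.2, 9, 1, 0, 0, 0, 16.5, -29.2, 9, 1, 0, 0, 0, 16.5, -29.2, 9, 1, 0, 0, 0, 16.5, -29.2, 9, 1, 0, 0, 0, 16.5, -29.2, 9, 1, 0, 0, 0, 16.5, -29.2, 9, 1, 0, 0, 0, 16.5, -29.2, 9, 1, 0, 0, 0, 16.5, -29.2, 9, 1]}}

```text
time: 1.7
tool_pos: [0.5885, -0.0059, 0.1114]
ee_rot: [-3.141, 0.006, -0.196]
wrist_force: [-0.3, -0.4, -0.3]
width: 0.0002
finger_force: 0.0
```

>>> {"fn": "move_arm", "kwargs": {"deltas": [0, 0, 0, 0, 0, 0, 1, 0, 0, 0, 0, 0, 0, 1]}}

```text
time: 1.9
tool_pos: [0.5875, -0.0107, 0.1157]
ee_rot: [3.141, 0.0, -0.202]
wrist_force: [-0.8, -0.5, 0.6]
width: 0.0008
finger_force: 0.0
```

```bash
python3 g.py .588 -.002 .066
```

```text
t 1.9 p [ 0.5875 -0.0107  0.1157] rpy [ 3.1406e+00  1.0000e-04 -2.0180e-01] F [-0.84 -0.52  0.56] w 0.0008
shift cm [-0.13 -0.86  4.97] turn [ 0.001  0.    -0.002]
```

>>> {"fn": "move_arm", "kwargs": {"deltas": [0, 0, 0, -0.1, -0.9, 2.5, 1, 0, 0, 0, -0.1, -0.9, 5, 1, 0, 0, 0, -0.1, -0.9, 5, 1, 0, 0, 0, -0.1, -0.9, 5, 1]}}

```text
time: 2.3
tool_pos: [0.5884, -0.0015, 0.0663]
ee_rot: [3.141, -0.0, -0.202]
wrist_force: [0.1, -0.5, 0.2]
width: 0.0006
finger_force: 0.0
```

>>> {"fn": "move_arm", "kwargs": {"deltas": [0, 0, 0, 0, 0, 0.6, 1, 0, 0, 0, 0, 0, 1.2, 1, 0, 0, 0, 0, 0, 1.6, 1, 0, 0, 0, 0, 0, 1.6, 1, 0, 0, 0, 0, 0, 1.6, 1, 0, 0, 0, 0, 0, 1.6, 1]}}

```text
time: 2.9
tool_pos: [0.5895, -0.0003, 0.0503]
ee_rot: [3.141, -0.002, -0.2]
wrist_force: [1.7, -1.2, 3.6]
width: 0.0002
finger_force: 1.5
```

>>> {"fn": "move_arm", "kwargs": {"deltas": [0, 0, 0, 0, 0, 0, 1, 0, 0, 0, 0, 0, 0, 1, 0, 0, 0, 0, 0, 0, 1]}}

```text
time: 3.2
tool_pos: [0.5891, -0.0, 0.0497]
ee_rot: [-3.141, -0.001, -0.2]
wrist_force: [2.3, -1.4, 3.4]
width: 0.0005
finger_force: 1.6
```

```bash
python3 g.py .588 -.002 .05
```

```text
t 3.2 p [ 0.5891 -0.      0.0497] rpy [-3.1415e+00 -8.0000e-04 -2.0010e-01] F [ 2.34 -1.41  3.44] w 0.0005
shift cm [-0.07  0.22 -0.03] turn [-0.    -0.001 -0.   ]
```

>>> {"fn": "move_arm", "kwargs": {"deltas": [0, 0, 0, 0, 0, -3.5, 1, 0, 0, 0, 0, 4, -4.5, 1, 0, 0, 0, 0, 8, -4.5, 1, 0, 0, 0, 0, 11.4, -4.5, 1, 0, 0, 0, 0, 11.4, -4.5, 1, 0, 0, 0, 0, 11.4, -1.7, 1, 0, 0, 0, 0, 11.4, -1.7, 1, 0, 0, 0, 0, 11.4, -1.7, 1]}}

```text
time: 4.0
tool_pos: [0.5647, -0.1103, 0.0649]
ee_rot: [-3.14, 0.005, -0.199]
wrist_force: [-0.3, 0.3, 0.1]
width: 0.0003
finger_force: 0.0
```

>>> {"fn": "move_arm", "kwargs": {"deltas": [0, 0, 0, 0, 0, 0.6, 1, 0, 0, 0, 0, 0, 1.2, 1, 0, 0, 0, 0, 0, 1.7, 1, 0, 0, 0, 0, 0, 1.7, 1, 0, 0, 0, 0, 0, 1.7, 1, 0, 0, 0, 0, 0, 1.7, 1]}}

```text
time: 4.6
tool_pos: [0.5672, -0.1112, 0.0514]
ee_rot: [-3.141, -0.003, -0.2]
wrist_force: [-0.9, 2.5, 6.9]
width: 0.0004
finger_force: 3.3
```

>>> {"fn": "move_arm", "kwargs": {"deltas": [0, 0, 0, 0, 0, 0, 1, 0, 0, 0, 0, 0, 0, 1, 0, 0, 0, 0, 0, 0, 1]}}

```text
time: 4.9
tool_pos: [0.5672, -0.1112, 0.0514]
ee_rot: [-3.141, -0.003, -0.2]
wrist_force: [-0.8, 1.4, 7.0]
width: 0.0008
finger_force: 3.3
```

```bash
python3 g.py .545 -.221 .05
```

```text
t 4.9 p [ 0.5672 -0.1112  0.0514] rpy [-3.1407e+00 -2.7000e-03 -1.9980e-01] F [-0.81  1.37  7.04] w 0.0008
shift cm [1.00e-02 1.12e+01 1.30e-01] turn [-0.001 -0.003  0.   ]
```

>>> {"fn": "move_arm", "kwargs": {"deltas": [0, 0, 0, 0, 0, -3.5, 1, 0, 0, 0, 0, 4, -4.5, 1, 0, 0, 0, 0, 8, -4.5, 1, 0, 0, 0, 0, 11.2, -4.5, 1, 0, 0, 0, 0, 11.2, -4.5, 1, 0, 0, 0, 0, 11.2, -1.7, 1, 0, 0, 0, 0, 11.2, -1.7, 1, 0, 0, 0, 0, 11.2, -1.7, 1]}}

```text
time: 5.7
tool_pos: [0.5433, -0.2204, 0.0657]
ee_rot: [-3.141, 0.002, -0.199]
wrist_force: [0.7, 0.1, 1.0]
width: 0.0002
finger_force: 0.0
```

>>> {"fn": "move_arm", "kwargs": {"deltas": [0, 0, 0, 0, 0, 0.6, 1, 0, 0, 0, 0, 0, 1.2, 1, 0, 0, 0, 0, 0, 1.7, 1, 0, 0, 0, 0, 0, 1.7, 1, 0, 0, 0, 0, 0, 1.7, 1, 0, 0, 0, 0, 0, 1.7, 1]}}

```text
time: 6.3
tool_pos: [0.5452, -0.2215, 0.0521]
ee_rot: [3.141, -0.004, -0.2]
wrist_force: [-1.4, 1.3, 7.0]
width: 0.0002
finger_force: 4.0
```

>>> {"fn": "move_arm", "kwargs": {"deltas": [0, 0, 0, 0, 0, 0, 1, 0, 0, 0, 0, 0, 0, 1, 0, 0, 0, 0, 0, 0, 1]}}

```text
time: 6.6
tool_pos: [0.5452, -0.2215, 0.0521]
ee_rot: [3.141, -0.004, -0.2]
wrist_force: [-1.1, 1.6, 8.7]
width: 0.0005
finger_force: 4.0
```

```bash
python3 g.py .494 .0175 .09
```

```text
t 6.6 p [ 0.5452 -0.2215  0.0521] rpy [ 3.1413 -0.0038 -0.1997] F [-1.07  1.57  8.67] w 0.0005
shift cm [ -9.75 -22.41  -3.83] turn [ 0.    -0.004  0.   ]
```

The readings at about 8–10 mm down were left 3.4 N, middle 7.0 N and right 8.7 N, so the left pad is softest. Next I go over to its tag, up high.

>>> {"fn": "move_arm", "kwargs": {"deltas": [0, 0, 0, 0, 0, -4.5, 1, 0, 0, 0, -3, -3, -5, 1, 0, 0, 0, -5, -7, -5, 1, 0, 0, 0, -7, -11, -5, 1, 0, 0, 0, -8.5, -15, -5, 1, 0, 0, 0, -9.7, -19, -5, 1, 0, 0, 0, -9.7, -22.4, -5, 1, 0, 0, 0, -9.7, -22.4, -5, 1]}}

```text
time: 7.4
tool_pos: [0.4933, 0.0209, 0.0996]
ee_rot: [-3.14, -0.001, -0.195]
wrist_force: [-0.3, 0.3, 0.4]
width: 0.0006
finger_force: 0.0
```

>>> {"fn": "move_arm", "kwargs": {"deltas": [0, 0, 0, 0, 0, 0, 1, 0, 0, 0, 0, 0, 0, 1, 0, 0, 0, 0, 0, 0, 1]}}

```text
time: 7.7
tool_pos: [0.4933, 0.0161, 0.0993]
ee_rot: [3.141, 0.0, -0.202]
wrist_force: [0.3, 0.0, -0.1]
width: 0.0005
finger_force: 0.0
```

```bash
python3 g.py .4945 .0172 .05
```

```text
t 7.7 p [0.4933 0.0161 0.0993] rpy [ 3.1411e+00  2.0000e-04 -2.0200e-01] F [ 0.26  0.01 -0.13] w 0.0005
shift cm [ 0.1  -0.13  4.93] turn [ 0.     0.    -0.002]
```

>>> {"fn": "move_arm", "kwargs": {"deltas": [0, 0, 0, 0.1, -0.1, 1.5, 1, 0, 0, 0, 0.1, -0.1, 3, 1, 0, 0, 0, 0.1, -0.1, 3.6, 1, 0, 0, 0, 0.1, -0.1, 4.1, 1, 0, 0, 0, 0.1, -0.1, 4.6, 1, 0, 0, 0, 0.1, -0.1, 5, 1, 0, 0, 0, 0.1, -0.1, 5, 1, 0, 0, 0, 0.1, -0.1, 5, 1]}}

```text
time: 8.5
tool_pos: [0.4947, 0.0174, 0.0521]
ee_rot: [3.14, -0.001, -0.2]
wrist_force: [-6.4, -1.2, 12.3]
width: 0.0006
finger_force: 5.9
```

>>> {"fn": "move_arm", "kwargs": {"deltas": [0, 0, 0, 0, 0, 0.1, 1, 0, 0, 0, 0, 0, 0.2, 1, 0, 0, 0, 0, 0, 0.2, 1, 0, 0, 0, 0, 0, 0.2, 1]}}

```text
time: 8.9
tool_pos: [0.4948, 0.0174, 0.052]
ee_rot: [3.14, -0.002, -0.2]
wrist_force: [-9.8, -1.2, 20.1]
width: 0.0008
finger_force: 10.1
```

Force rises hard at z = 0.052, which is the stop. I lift clear and look.

>>> {"fn": "move_arm", "kwargs": {"deltas": [0, 0, 0, 0, 0, -2, 1, 0, 0, 0, 0, 0, -6, 1, 0, 0, 0, 0, 0, -11, 1, 0, 0, 0, 0, 0, -15, 1, 0, 0, 0, -4, 0, -15, 1, 0, 0, 0, -8, 0, -15, 1, 0, 0, 0, -12, 0, -15, 1, 0, 0, 0, -14, 0, -15, 1]}}

```text
time: 9.7
tool_pos: [0.3555, 0.0465, 0.1979]
ee_rot: [-3.141, -0.002, -0.2]
wrist_force: [-0.2, -0.5, -0.6]
width: 0.0006
finger_force: 0.0
```

>>> {"fn": "move_arm", "kwargs": {"deltas": [0, 0, 0, 0, 0, 0, 1, 0, 0, 0, 0, 0, 0, 1, 0, 0, 0, 0, 0, 0, 1]}}

```text
time: 10.0
tool_pos: [0.3583, 0.0457, 0.1975]
ee_rot: [-3.142, -0.001, -0.2]
wrist_force: [0.8, -0.8, -0.2]
width: 0.0005
finger_force: 0.0
```

Run:
```python
from h import *; from bench import robot
S={n:robot.snapshot(n)for n in("side","top")}
a=S["side"]["image"][140:260,180:360,::-1]; b=S["top"]["image"][120:300,190:400,::-1]
a=cv2.resize(a,(540,360),interpolation=2)[:300]; b=cv2.resize(b,(350,300))
cv2.imwrite("pics/end.png",np.hstack([a[:, :440],b])); print(robot.get_obs()["tool_pos"])
import pickle; pickle.dump(S,open("s1.pkl","wb"))
```

```text
[0.35816542 0.04569846 0.19728697]
```

View pics/end.png

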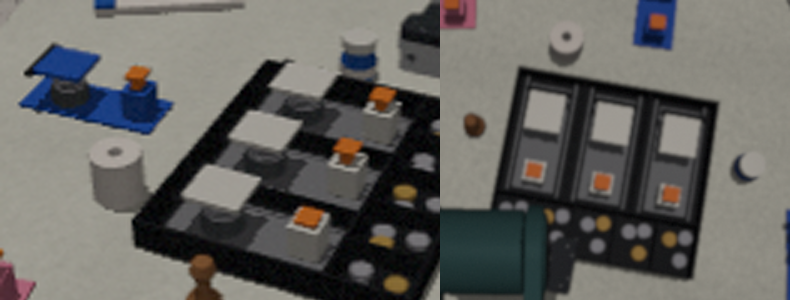

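The left tag (about (308,217) in the side crop) is down near its housing. The other two, at (347,150) and (382,97), are still up, and the roll, stamp and jar are where they were. The arm is clear.

```bash
python3 -c "
from bench import robot
print(robot.close_job())"
```

```text
the job is handed in; nothing more can be done
None
```

I pressed the pads left to right; the left was softest (about 3.4 N, against 7.0 N middle and 8.7 N right), so I pushed its tag to its stop, left the other two tags up and the loose things in place, and handed the job in with the arm clear, about 10 s into the 48 s allowed.

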